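# Clear the sculpture foot, find its loose bolt and hold that bolt's cap open

## Task

Take the scraper block and wipe the three plaster chips off the sculpture's foot plate with it, then stand the scraper back down on the table. Tap the three bolts to find the loose one (it sinks under the tap and stays down), then lift the cap right behind that bolt to about 45 degrees so that its lock nut can be reached, and finish while still holding the cap open in the gripper; it falls shut if let go. Leave the other two caps shut, do not pick at the chips with the fingers, and do not disturb the pail and jar.

Things in the scene. Friction and masses are not known exactly. Their poses are not given: they have to be found in the camera images.
- plate: Fixed steel plate, top 20 mm above the table. Origin on the table, z up, x away from the robot. Edges: front x = -120 mm, back +200, sides y = +-150. Chips lie on the bare strip from the front edge to x = -30. Bolts at x = -10, y = +95, 0, -95; behind each a nut pocket (58 mm square, x 42 to 100, 27 high) with its hinged cap, up to 58 mm above the table. Pole socket at x 156, 30 high
- scraper: Loose scraper block, about 0.25 kg: steel foot 100 x 28 mm, 16 high, with a wooden grip on it 60 long, 26 thick, up to 68 mm above the underside. Origin at the centre of the underside, long side along its x, thin side along its y, z up. Starts standing on the table left of the plate. Gripped across the 26 mm, 45 to 50 mm above the underside, the fingertips clear the chips
- chip0_mid (a point): Centre of a loose plaster chip, 24 x 18 x 10 mm, 12 g, lying flat on the plate's bare front strip at any yaw (centre then 25 mm above the table; lying on the table 5 to 12 mm)
- chip1_mid (a point): Centre of a loose plaster chip, 24 x 18 x 10 mm, 12 g, lying flat on the plate's bare front strip at any yaw (centre then 25 mm above the table; lying on the table 5 to 12 mm)
- chip2_mid (a point): Centre of a loose plaster chip, 24 x 18 x 10 mm, 12 g, lying flat on the plate's bare front strip at any yaw (centre then 25 mm above the table; lying on the table 5 to 12 mm)
- bolt0_top (a point): Centre of the top of the left (plate y = +95 mm) bolt's hexagonal head, 26 mm across, z up; 40 mm above the table at the start, the head's underside 8 mm above the plate. All three bolts look alike
- bolt0 (a joint): How far the left (plate y = +95 mm) bolt has sunk, m. 0 at the start for all. One of the three, a different one each time, is loose: a push of about 3 N sinks it 6 mm to its stop and it stays down; the tight ones give less than 1.5 mm under 25 N
- cap0_grip (a point): Centre of the grip bar at the front edge of the left (plate y = +95 mm) bolt's cap: a round bar of 12 mm diameter, 24 mm long along the plate's y (to be pinched by its two ends, or hooked from below), 51.5 mm above the table when the cap is shut, 38 mm behind its bolt. Frame turns with the cap. 25 mm and more are free beside it
- cap0_hinge (a point): A point on the hinge axis (along the plate's y) of the left (plate y = +95 mm) bolt's cap, at the cap's back edge, 75 mm behind the grip bar and 49.5 mm above the table. The cap is an aluminium flap 58 mm wide, 4 mm thick, 0.12 kg
- cap0 (a joint): Opening angle of the left (plate y = +95 mm) cap, rad: 0 shut and level, grows as the grip bar swings up and back about the hinge, stop at 1.3. It falls shut when let go
- bolt1_top (a point): Centre of the top of the middle (plate y = 0) bolt's hexagonal head, 26 mm across, z up; 40 mm above the table at the start, the head's underside 8 mm above the plate. All three bolts look alike
- bolt1 (a joint): How far the middle (plate y = 0) bolt has sunk, m. 0 at the start for all. One of the three, a different one each time, is loose: a push of about 3 N sinks it 6 mm to its stop and it stays down; the tight ones give less than 1.5 mm under 25 N
- cap1_grip (a point): Centre of the grip bar at the front edge of the middle (plate y = 0) bolt's cap: a round bar of 12 mm diameter, 24 mm long along the plate's y (to be pinched by its two ends, or hooked from below), 51.5 mm above the table when the cap is shut, 38 mm behind its bolt. Frame turns with the cap. 25 mm and more are free beside it
- cap1_hinge (a point): A point on the hinge axis (along the plate's y) of the middle (plate y = 0) bolt's cap, at the cap's back edge, 75 mm behind the grip bar and 49.5 mm above the table. The cap is an aluminium flap 58 mm wide, 4 mm thick, 0.12 kg
- cap1 (a joint): Opening angle of the middle (plate y = 0) cap, rad: 0 shut and level, grows as the grip bar swings up and back about the hinge, stop at 1.3. It falls shut when let go
- bolt2_top (a point): Centre of the top of the right (plate y = -95 mm) bolt's hexagonal head, 26 mm across, z up; 40 mm above the table at the start, the head's underside 8 mm above the plate. All three bolts look alike
- bolt2 (a joint): How far the right (plate y = -95 mm) bolt has sunk, m. 0 at the start for all. One of the three, a different one each time, is loose: a push of about 3 N sinks it 6 mm to its stop and it stays down; the tight ones give less than 1.5 mm under 25 N
- cap2_grip (a point): Centre of the grip bar at the front edge of the right (plate y = -95 mm) bolt's cap: a round bar of 12 mm diameter, 24 mm long along the plate's y (to be pinched by its two ends, or hooked from below), 51.5 mm above the table when the cap is shut, 38 mm behind its bolt. Frame turns with the cap. 25 mm and more are free beside it
- cap2_hinge (a point): A point on the hinge axis (along the plate's y) of the right (plate y = -95 mm) bolt's cap, at the cap's back edge, 75 mm behind the grip bar and 49.5 mm above the table. The cap is an aluminium flap 58 mm wide, 4 mm thick, 0.12 kg
- cap2 (a joint): Opening angle of the right (plate y = -95 mm) cap, rad: 0 shut and level, grows as the grip bar swings up and back about the hinge, stop at 1.3. It falls shut when let go
- brush_pail: Bystander: steel pail of paint brushes, 100 mm across, 190 mm high with its brushes, left of the plate, beyond the scraper. Origin at the underside's centre
- varnish_jar: Bystander: stoneware jar, 56 mm across, 85 mm high, right of the plate. Origin at the underside's centre
Mind the look-alikes: they are no part of the job. There is more than one size of the scraper; the one meant has the size given above.

How it is judged:
By the outcome, as a careful person would: the job done as asked, in the order asked, and still so for the second after the job is handed in, while the arm keeps its last pose, push and grip.
It also fails if it takes over 69 s, if anything falls off the work surface, if the arm or the gripper's body presses on something with over 40 N, if the wrist force passes 120 N, or if a joint passes its speed limit or range.

## Robot

A 6-joint arm with a two-finger parallel gripper is mounted at the origin on the work surface. World frame = base frame: x ahead of the robot, y to its left, z up, the work surface at z = 0. Lengths are in m, angles in rad, forces in N, time in s.
With the tool pointing down it reaches from about 0.375 to 0.825 m from the base axis. Payload 5.5 kg.
Tool frame: the origin (TCP) lies midway between the tips of the shut fingers; the grasp point (between the pads) lies 19 mm behind it; z points along the fingers, y is the line along which they close (so a half turn about z gives the same grasp; the last joint's range is limited). The gripper opens to 85 mm and grips with 20 to 120 N. Pads are 22 mm wide; open, the fingers measure 114 mm over their backs; the gripper's body (76 mm by 85 mm) begins 54 mm behind the grasp point. The pads swing forward as they close: fully open they stand 13 mm farther back than shut.
Start: joints at [-1.15, 0.314, -0.047, 1.21, 0, 1.571], TCP at [0.245, -0.548, 0.231] pointing down, gripper open.
Joint ranges: [-2.67, 2.67], [-0.69, 1.73], [-1.03, 1.25], [-2.08, 2.16], [-1.42, 1.45], [-3.14, 3.14]. Speed limits (rad/s): [2.39, 2.39, 3.01, 3.14, 3.14, 3.14].

## Interface

Orientations are given as [roll, pitch, yaw] about the fixed x, y, z axes, in that order (R = Rz(yaw) Ry(pitch) Rx(roll)).
In Python, from plant import readout, get_image, calibration, manip gives the robot as it stands. The module is installed in compiled form; this text tells all that it offers.
- The arm moves only by the tool play_rows, never from a script. Its argument "commands" is a list of rows, each an object with "gripper": the gripper command: -1 is fully open, 1 is shut, values between are in proportion; "offset": the shift along the tool's x, y, z in units of 30 mm (1.0 is 30 mm), a list of three; "twist": the turn about the tool's z in rad. A call has 1 to 8 rows; each row is the pose to reach, as a shift and turn from the pose commanded when the call began, along the tool's axes at that moment; what a row does not reach only later rows make up. A row lasts 1/10 s, in which the tool goes at most 50 mm and 8.59 degrees, less where a joint would pass 70% of its speed; a pose out of reach is approached as far as the arm can. A call with a gripper value outside its range is refused whole. The fingers move at their own pace and stop on an object; "force" is the grip in N (left out, the last holds). Time passes only in rows, so rows that repeat a pose let the fingers close. It gives the time, the measured TCP pose, the force, the opening and the grip force at its end, in the units of the state.
- readout.read_state(): the state, without advancing time (a new reading comes with each control period).
- get_image(name): name is "scene" or "top" or "wrist"; returns the picture (400x640x3 uint8, red, green, blue); there is no depth.
- calibration(name): a dict with "intrinsics" (3x3 intrinsics, pixels), "camera_from_world" (4x4, takes a point from world to camera coordinates); the wrist camera has in their place "mount" (4x4, takes a point from camera to tool coordinates, whose origin is the TCP and whose axes are the flange's). Camera axes: x right, y down, z forward; pixel columns grow to the right and rows downward; lengths in m; the calibration is good to about 2 mm. A picture is of the moment at which its call begins: read the wrist's pose just before it. calibration takes no time and is no camera call.
- manip.finish_job(): hands the job in; it is judged then, once.
The state is a dict: "t": time; "joints": joint angles; "qvel": joint speeds; "tau": joint torques, N m; "tcp_pos": TCP position; "ee_rot": TCP orientation; "contact_force": force on the tool from outside, world axes, zero at the start; "ft_torque": the same for the moment, N m; "gripper_width": finger opening in m; "grip_force": force on a finger pad.
Only numpy, scipy, OpenCV 4.12 (cv2) and the standard library are available. Lean on these libraries where they do the work, as an engineer would, in place of code of your own. Each camera call takes 0.05 s, during which the arm holds its last target. There are 200 camera calls.

## Working session

There is one attempt and no reset: what is moved stays moved. The work goes in short steps, Python scripts to look and compute and a tool call to move; the robot and the scene stay as the last step left them, time stands still between calls to the robot, and variables do not carry over. Pictures are saved under pics/ and viewed, at most 10 in all, crops included, and the job is handed in when it is done.

Besides the shell and the picture viewer there is one more tool, called as a command line: name --argument value ..., lists and objects as JSON in quotes. play_rows: Moves the arm, as the interface text tells. Its arguments: {"type":"object","properties":{"commands":{"type":"array","items":{"type":"object","properties":{"gripper":{"type":"number"},"offset":{"type":"array","items":{"type":"number"}},"twist":{"type":"number"}}}},"force":{"type":"number"}},"required":["commands"]}

```bash
mkdir -p pics; python3 - <<'E'
from plant import readout,get_image,calibration
import cv2,numpy as np
s=readout.read_state();print({k:np.round(v,3).tolist() for k,v in s.items()})
for n in("scene","top"):
    cv2.imwrite(f"pics/{n}0.png",get_image(n)[:,:,::-1])
for n in("scene","top","wrist"):
    print(n,{k:np.round(v,4).tolist() for k,v in calibration(n).items()})
E
```

```text
{'t': 0.0, 'joints': [-1.15, 0.314, -0.048, 1.21, -0.0, 1.571], 'qvel': [0.0, -0.001, 0.001, -0.001, 0.001, 0.001], 'tau': [-0.002, -53.958, 33.975, 0.019, -0.0, 0.0], 'tcp_pos': [0.245, -0.547, 0.23], 'ee_rot': [-3.14, 0.0, 0.421], 'contact_force': [-0.484, 0.492, 0.588], 'ft_torque': [-0.04, 0.001, -0.027], 'grip_force': 0.0, 'gripper_width': 0.085}
scene {'intrinsics': [[384.2635, 0.0, 321.1195], [0.0, 384.2635, 201.6811], [0.0, 0.0, 1.0]], 'camera_from_world': [[0.3579, 0.9336, -0.0161, -0.2086], [0.6492, -0.2612, -0.7144, -0.2867], [-0.6712, 0.2453, -0.6996, 1.4215], [0.0, 0.0, 0.0, 1.0]]}
top {'intrinsics': [[486.2993, 0.0, 325.0459], [0.0, 486.2993, 203.7964], [0.0, 0.0, 1.0]], 'camera_from_world': [[0.022, -0.9997, 0.0068, 0.0093], [-0.9824, -0.0229, -0.1852, 0.5286], [0.1853, -0.0026, -0.9827, 1.1946], [0.0, 0.0, 0.0, 1.0]]}
wrist {'intrinsics': [[326.2793, 0.0, 317.2214], [0.0, 326.2793, 202.5244], [0.0, 0.0, 1.0]], 'mount': [[0.0005, -0.9598, -0.2806, 0.0729], [1.0, 0.0001, 0.0016, 0.0009], [-0.0015, -0.2806, 0.9598, -0.1436], [0.0, 0.0, 0.0, 1.0]]}
```

View pics/top0.png

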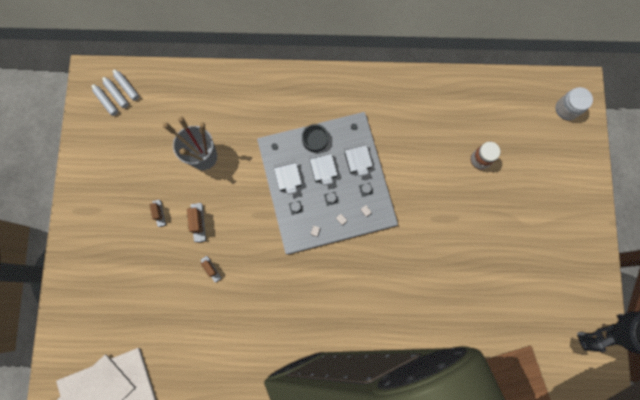

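View pics/scene0.png

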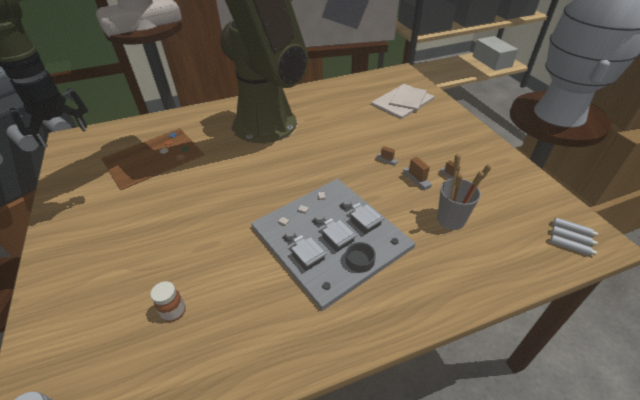

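The top view shows the plate (corners about (258,138), (364,114), (397,223) and (288,252)). The large scraper is near (196,222), with two smaller look-alikes at (157,213) and (210,269). The chips are near (315,231), (341,219) and (366,211).

```bash
cat > h.py <<'E'
import numpy as np,cv2
from plant import readout,get_image,calibration
from scipy.spatial.transform import Rotation as R
def ray(name,px,z,T=None):
    c=calibration(name);K=c["intrinsics"]
    d=np.linalg.inv(K)@np.array([px[0],px[1],1.])
    if name=="wrist":
        M=T@c["mount"]
    else: M=np.linalg.inv(c["camera_from_world"])
    o=M[:3,3];v=M[:3,:3]@d
    return o+v*(z-o[2])/v[2]
def tool(s=None):
    s=s or readout.read_state();T=np.eye(4);T[:3,:3]=R.from_euler("xyz",s["ee_rot"]).as_matrix();T[:3,3]=s["tcp_pos"];return T
def proj(name,P,T=None):
    c=calibration(name);P=np.append(P,1)
    q=(np.linalg.inv(T@c["mount"]) if name=="wrist" else c["camera_from_world"])@P
    u=c["intrinsics"]@q[:3];return u[:2]/u[2]
E
python3 - <<'E'
from h import *
im=cv2.imread("pics/top0.png")[105:285,140:410]
cv2.imwrite("pics/top0c.png",cv2.resize(im,None,fx=2.9,fy=2.9,interpolation=cv2.INTER_CUBIC))
E
```

```text
(no output)
```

View pics/top0c.png

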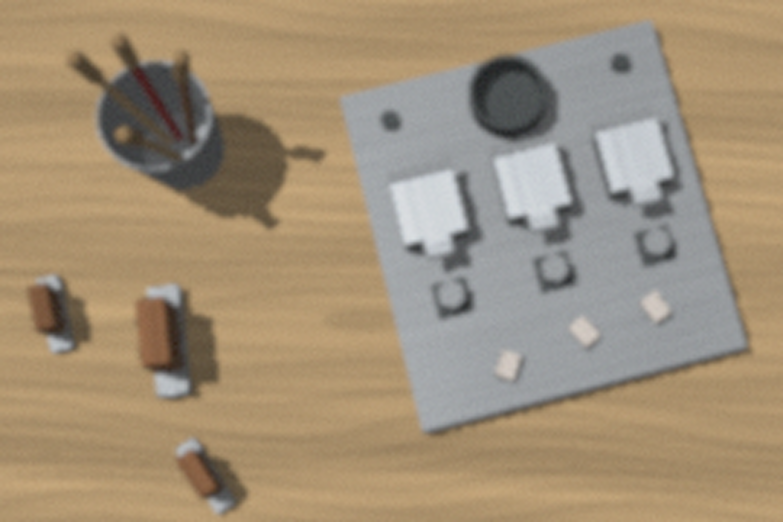

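In the crop, the plate's top corners are at (341,97), (654,21), (747,348) and (424,430). The scraper foot runs from (165,287) to (173,395), its grip top is near (155,333), and the chips are at (509,365), (584,331) and (656,306).

```bash
python3 - <<'E'
from h import *
f=lambda p,z: ray("top",(140+p[0]/2.9,105+p[1]/2.9),z)
loc=np.array([[.2,.15],[.2,-.15],[-.12,-.15],[-.12,.15]])
W=np.array([f(p,.02)[:2] for p in[(341,97),(654,21),(747,348),(424,430)]])
A=np.array([[c,0] for c in[0]])
a=loc-loc.mean(0);b=W-W.mean(0)
yaw=np.arctan2((a[:,0]*b[:,1]-a[:,1]*b[:,0]).sum(),(a*b).sum())
Rm=np.array([[np.cos(yaw),-np.sin(yaw)],[np.sin(yaw),np.cos(yaw)]])
t=W.mean(0)-Rm@loc.mean(0)
print("plate",t,yaw,np.degrees(yaw),"res",(W-(loc@Rm.T+t))*1000)
for p in[(509,365),(584,331),(656,306)]:
    w=f(p,.025)[:2];print("chip",w,Rm.T@(w-t))
for y in(.095,0,-.095):
    for x,z in((-.01,.04),(.028,.0515)):
        w=Rm@[x,y]+t;q=proj("top",[*w,z]);print("bolt/grip",w,np.round((q-[140,105])*2.9))
e1,e2=f((163,287),.016),f((174,392),.016)
print("scr foot ends",e1,e2,"grip top",f((155,333),.068),"len",np.linalg.norm(e1-e2),np.degrees(np.arctan2(*(e1-e2)[1::-1])))
print("grip ends",f((152,298),.068),f((159,369),.068))
print("jar",ray("top",(484,163),.0),"pail",f((155,105),.12),"small",f((205,480),.03))
E
```

```text
plate [0.55692015 0.00721026] 0.27448228543062353 15.726676506279935 res [[-0.72977954  0.32102062]
 [-0.6618869  -0.27757833]
 [-0.00542047  0.9983596 ]
 [ 1.3970869  -1.04180189]]
chip [0.46117846 0.04417407] [-0.08213867  0.06153075]
chip [ 0.49333003 -0.02210278] [-0.06915493 -0.0109797 ]
chip [ 0.51752261 -0.08638411] [-0.06329135 -0.07941207]
bolt/grip [0.52154487 0.09594351] [452. 294.]
bolt/grip [0.55812237 0.10624336] [441. 251.]
bolt/grip [0.54729449 0.00449977] [556. 268.]
bolt/grip [0.58387199 0.01479962] [545. 225.]
bolt/grip [ 0.57304412 -0.08694397] [659. 242.]
bolt/grip [ 0.60962161 -0.07664412] [648. 199.]
scr foot ends [0.52621444 0.35893793 0.016     ] [0.43127779 0.34238495 0.016     ] grip top [0.4763202 0.3491014 0.068    ] len 0.09636892620926497 9.89056052480124
grip ends [0.5068573  0.35389899 0.068     ] [0.4452218  0.34343039 0.068     ]
jar [ 0.66004852 -0.40711659  0.        ] pail [0.66434601 0.34918793 0.12      ] small [0.35350086 0.30650679 0.03      ]
```

```bash
cat >> h.py <<'E'
def go(P,yaw=None,frm=None):
    T=tool();s=readout.read_state()
    d=T[:3,:3].T@(np.array(P)-T[:3,3])/.03
    tw=0 if yaw is None else (s["ee_rot"][2]-yaw+np.pi)%(2*np.pi)-np.pi
    print("offset",np.round(d,2).tolist(),"twist",round(tw,3))
PT=np.array([.5569,.0072]);PY=.2745
def pl(x,y):
    c,s=np.cos(PY),np.sin(PY);return PT+[c*x-s*y,s*x+c*y]
def loc(w):
    c,s=np.cos(PY),np.sin(PY);d=np.array(w)[:2]-PT;return np.array([c*d[0]+s*d[1],-s*d[0]+c*d[1]])
def st():
    s=readout.read_state();print(round(s["t"],2),np.round(s["tcp_pos"],4),np.round(s["ee_rot"],3),np.round(s["contact_force"],1),round(s["gripper_width"],4),round(float(s["grip_force"]),1))
E
python3 -c "
from h import *
go([.48,-.05,.22],.173)
go([.4775,.35,.2],.173)"
```

```text
offset [13.92, -11.92, 0.37] twist 0.248
offset [19.29, -24.13, 1.06] twist 0.248
```

play_rows --commands '[{"offset": [13.9, -11.9, 0.4], "twist": 0.25, "gripper": -0.2}, {"offset": [13.9, -11.9, 0.4], "twist": 0.25, "gripper": -0.2}, {"offset": [13.9, -11.9, 0.4], "twist": 0.25, "gripper": -0.2}, {"offset": [13.9, -11.9, 0.4], "twist": 0.25, "gripper": -0.2}, {"offset": [13.9, -11.9, 0.4], "twist": 0.25, "gripper": -0.2}, {"offset": [13.9, -11.9, 0.4], "twist": 0.25, "gripper": -0.2}, {"offset": [13.9, -11.9, 0.4], "twist": 0.25, "gripper": -0.2}, {"offset": [13.9, -11.9, 0.4], "twist": 0.25, "gripper": -0.2}]'

```text
t: 0.9
tcp_pos: [0.4164, -0.1842, 0.2224]
ee_rot: [-3.142, -0.0, 0.17]
contact_force: [1.7, -0.2, -0.3]
gripper_width: 0.051
grip_force: 0.0
```

```bash
python3 -c "
from h import *
st();go([.4775,.35,.2],.173)"
```

```text
0.9 [ 0.4164 -0.1842  0.2224] [-3.142 -0.     0.17 ] [ 1.7 -0.2 -0.3] 0.051 0.0
offset [5.03, -17.2, 0.75] twist -0.003
```

play_rows --commands '[{"offset": [5.0, -17.2, 0.7]}, {"offset": [5.0, -17.2, 0.7]}, {"offset": [5.0, -17.2, 0.7]}, {"offset": [5.0, -17.2, 0.7]}, {"offset": [5.0, -17.2, 0.7]}, {"offset": [5.0, -17.2, 0.7]}, {"offset": [5.0, -17.2, 0.7]}, {"offset": [5.0, -17.2, 0.7]}]'

```text
$.commands[0]: bad value
```

```bash
python3 -c "
from h import *
st();go([.4775,.35,.2],.173)"
```

```text
0.9 [ 0.4164 -0.1842  0.2224] [-3.142 -0.     0.17 ] [ 1.7 -0.2 -0.3] 0.051 0.0
offset [5.03, -17.2, 0.75] twist -0.003
```

All fields are needed in each row.

play_rows --commands '[{"offset": [5.0, -17.2, 0.7], "twist": 0, "gripper": -0.2}, {"offset": [5.0, -17.2, 0.7], "twist": 0, "gripper": -0.2}, {"offset": [5.0, -17.2, 0.7], "twist": 0, "gripper": -0.2}, {"offset": [5.0, -17.2, 0.7], "twist": 0, "gripper": -0.2}, {"offset": [5.0, -17.2, 0.7], "twist": 0, "gripper": -0.2}, {"offset": [5.0, -17.2, 0.7], "twist": 0, "gripper": -0.2}, {"offset": [5.0, -17.2, 0.7], "twist": 0, "gripper": -0.2}, {"offset": [5.0, -17.2, 0.7], "twist": 0, "gripper": -0.2}]'

```text
t: 1.7
tcp_pos: [0.4767, 0.1227, 0.2071]
ee_rot: [-3.106, 0.001, 0.229]
contact_force: [-0.2, -0.8, -0.7]
gripper_width: 0.0513
grip_force: 0.0
```

```bash
python3 -c "
from h import *
st();go([.4775,.35,.2],.173)"
```

```text
1.7 [0.4767 0.1227 0.2071] [-3.106e+00  1.000e-03  2.290e-01] [-0.2 -0.8 -0.7] 0.0513 0.0
offset [1.74, -7.36, 0.5] twist 0.056
```

play_rows --commands '[{"offset": [1.7, -7.4, 0.5], "twist": 0.05, "gripper": -0.2}, {"offset": [1.7, -7.4, 0.5], "twist": 0.05, "gripper": -0.2}, {"offset": [1.7, -7.4, 0.5], "twist": 0.05, "gripper": -0.2}, {"offset": [1.7, -7.4, 0.5], "twist": 0.05, "gripper": -0.2}, {"offset": [1.7, -7.4, 0.5], "twist": 0.05, "gripper": -0.2}, {"offset": [1.7, -7.4, 0.5], "twist": 0.05, "gripper": -0.2}, {"offset": [1.7, -7.4, 0.5], "twist": 0.05, "gripper": -0.2}]'

```text
t: 2.4
tcp_pos: [0.5159, 0.1594, 0.2016]
ee_rot: [-3.062, 0.004, 0.252]
contact_force: [-0.2, -0.3, 1.1]
gripper_width: 0.0513
grip_force: 0.0
```

```bash
python3 -c "
from h import *
st();go([.4775,.35,.2],.173)
T=tool();cv2.imwrite('pics/w1.png',get_image('wrist')[:,:,::-1])
for P in ([.526,.3585,.016],[.4295,.3415,.016],[.4775,.35,.068]): print(proj('wrist',P,T))"
```

```text
2.4 [0.5159 0.1594 0.2016] [-3.062  0.004  0.252] [-0.2 -0.3  1.1] 0.0513 0.0
offset [0.35, -6.45, 0.56] twist 0.079
[144.69606484 120.13282554]
[151.36220565 211.00794105]
[115.47717502 177.99785292]
```

View pics/w1.png

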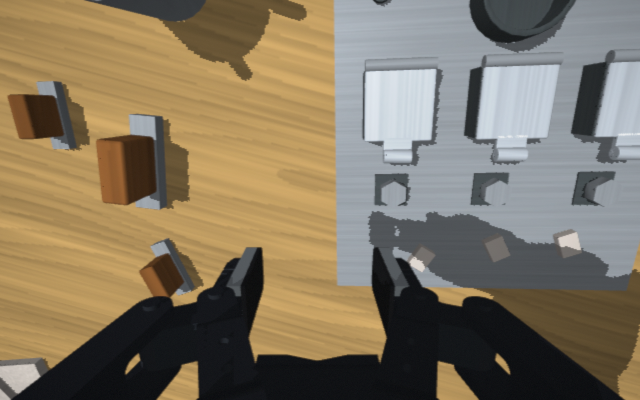

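The wrist view shows the scraper at about (135,170) and the pail at the top left. The plate, caps and bolts are clear, and the arm's shadow lies over the chips. The arm stopped short and tilted, so I'll check the joints.

```bash
python3 -c "
from h import *
print(np.round(readout.read_state()['joints'],3))
from plant import manip,readout
print(dir(manip))"
```

```text
[ 0.251  0.219 -0.243  1.113  0.079  3.141]
['IKError', '__class__', '__delattr__', '__dict__', '__dir__', '__doc__', '__eq__', '__format__', '__ge__', '__getattribute__', '__getstate__', '__gt__', '__hash__', '__init__', '__init_subclass__', '__le__', '__lt__', '__module__', '__ne__', '__new__', '__reduce__', '__reduce_ex__', '__repr__', '__setattr__', '__sizeof__', '__str__', '__subclasshook__', '__weakref__', 'finish_job']
```

Joint 6 reached its limit, since yaw = q1 − q6 + π. I'll use the half-turned grasp, unwinding joint 6 first.

play_rows --commands '[{"offset": [0, 0, 0], "twist": -0.15, "gripper": -0.2}, {"offset": [0, 0, 0], "twist": -0.3, "gripper": -0.2}, {"offset": [0, 0, 0], "twist": -0.45, "gripper": -0.2}, {"offset": [0, 0, 0], "twist": -0.6, "gripper": -0.2}, {"offset": [0, 0, 0], "twist": -0.75, "gripper": -0.2}, {"offset": [0, 0, 0], "twist": -0.9, "gripper": -0.2}, {"offset": [0, 0, 0], "twist": -1.05, "gripper": -0.2}, {"offset": [0, 0, 0], "twist": -1.2, "gripper": -0.2}]'

```text
t: 3.25
tcp_pos: [0.5155, 0.1593, 0.2017]
ee_rot: [-3.109, -0.072, 1.457]
contact_force: [1.1, 0.4, 0.2]
gripper_width: 0.0514
grip_force: 0.0
```

```bash
cat >> h.py <<'E'
def gp(G,yaw=None,d=.019):
    "go so that the grasp point (d behind TCP) is at G"
    T=tool();go(np.array(G)+d*T[:3,2],yaw)
E
python3 -c "
from h import *
st();print(tool()[:3,2]);gp([.4775,.35,.17],.173+np.pi)"
```

```text
3.25 [0.5155 0.1593 0.2017] [-3.109 -0.072  1.457] [1.1 0.4 0.2] 0.0514 0.0
[-0.02384515  0.07548467 -0.99686181]
offset [6.08, -1.93, 2.2] twist -1.858
```

play_rows --commands '[{"offset": [0.8, -0.2, 0.3], "twist": -0.15, "gripper": -0.2}, {"offset": [1.6, -0.5, 0.6], "twist": -0.3, "gripper": -0.2}, {"offset": [2.4, -0.7, 0.9], "twist": -0.45, "gripper": -0.2}, {"offset": [3.2, -1.0, 1.2], "twist": -0.6, "gripper": -0.2}, {"offset": [4.0, -1.3, 1.4], "twist": -0.75, "gripper": -0.2}, {"offset": [4.8, -1.5, 1.7], "twist": -0.9, "gripper": -0.2}, {"offset": [5.6, -1.8, 2.0], "twist": -1.05, "gripper": -0.2}, {"offset": [6.1, -1.9, 2.2], "twist": -1.2, "gripper": -0.2}]'

```text
t: 4.05
tcp_pos: [0.4784, 0.3537, 0.1505]
ee_rot: [3.086, -0.057, 2.661]
contact_force: [-0.6, -0.1, 0.3]
gripper_width: 0.0513
grip_force: 0.0
```

```bash
python3 -c "
from h import *
st();print(tool()[:3,2]);gp([.4775,.35,.17],.173+np.pi)"
```

```text
4.05 [0.4784 0.3537 0.1505] [ 3.086 -0.057  2.661] [-0.6 -0.1  0.3] 0.0513 0.0
[-0.02441991  0.07568042 -0.99683306]
offset [0.01, -0.09, -0.02] twist -0.653
```

play_rows --commands '[{"offset": [0, -0.1, 0], "twist": -0.15, "gripper": -0.2}, {"offset": [0, -0.1, 0], "twist": -0.3, "gripper": -0.2}, {"offset": [0, -0.1, 0], "twist": -0.45, "gripper": -0.2}, {"offset": [0, -0.1, 0], "twist": -0.6, "gripper": -0.2}, {"offset": [0, -0.1, 0], "twist": -0.65, "gripper": -0.2}, {"offset": [0, -0.1, 0], "twist": -0.65, "gripper": -0.2}]'

```text
t: 4.65
tcp_pos: [0.4778, 0.3496, 0.1508]
ee_rot: [3.063, -0.012, -2.981]
contact_force: [0.3, 0.8, 0.5]
gripper_width: 0.0512
grip_force: 0.0
```

```bash
python3 -c "
from h import *
st();T=tool();gp([.4775,.35,.047],.173+np.pi)
cv2.imwrite('pics/w2.png',get_image('wrist')[:,:,::-1])
c,s=np.cos(.173),np.sin(.173)
for x,y,z in ((.03,.013,.068),(-.03,.013,.068),(.03,-.013,.068),(-.03,-.013,.068),(.05,.014,.016),(-.05,.014,.016)): print(x,y,np.round(proj('wrist',[.4775+c*x-s*y,.35+s*x+c*y,z],T)))"
```

```text
4.65 [0.4778 0.3496 0.1508] [ 3.063 -0.012 -2.981] [0.3 0.8 0.5] 0.0512 0.0
offset [-0.03, -0.26, 4.08] twist -0.012
0.03 0.013 [328. 245.]
-0.03 0.013 [327. 166.]
0.03 -0.013 [293. 247.]
-0.03 -0.013 [290. 167.]
0.05 0.014 [323. 243.]
-0.05 0.014 [322. 133.]
```

View pics/w2.png

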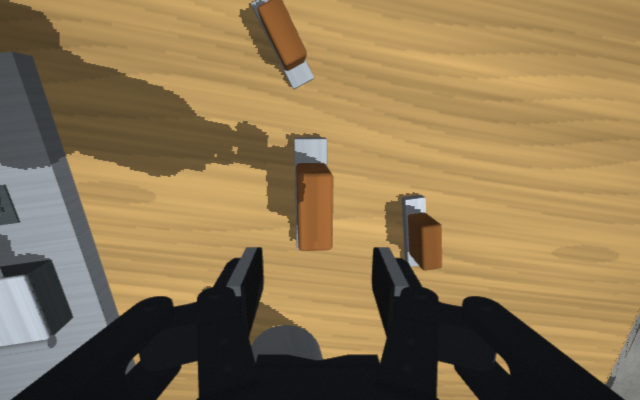

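The scraper's grip fills about (299–332, 172–249), roughly 3 mm beyond my estimate in both x and y. I'll correct its centre to (0.480, 0.353); the yaw looks right.

```bash
python3 -c "
from h import *
gp([.480,.353,.047],.173+np.pi)"
```

```text
offset [-0.13, -0.17, 4.09] twist -0.013
```

play_rows --commands '[{"offset": [-0.1, 0.0, 1.3], "twist": -0.01, "gripper": -0.2}, {"offset": [-0.1, -0.1, 2.6], "twist": -0.01, "gripper": -0.2}, {"offset": [-0.1, -0.15, 3.4], "twist": -0.01, "gripper": -0.2}, {"offset": [-0.1, -0.15, 4.0], "twist": -0.01, "gripper": -0.2}, {"offset": [-0.1, -0.15, 4.0], "twist": -0.01, "gripper": 1}, {"offset": [-0.1, -0.15, 4.0], "twist": -0.01, "gripper": 1}, {"offset": [-0.1, -0.15, 4.0], "twist": -0.01, "gripper": 1}, {"offset": [-0.1, -0.15, 4.0], "twist": -0.01, "gripper": 1}]' --force 50

```text
t: 5.5
tcp_pos: [0.4795, 0.3552, 0.0318]
ee_rot: [3.062, -0.009, -2.971]
contact_force: [0.1, -0.2, -2.1]
gripper_width: 0.0257
grip_force: 54.4
```

```bash
python3 -c "
from h import *
a=pl(-.084,.12);b=pl(-.084,-.175);print(a,b)
st();go([.4795,.3552,.13]);go([*a,.13],.272+np.pi);go([*a,.06],.272+np.pi)"
```

```text
[0.44351701 0.09993778] [ 0.52348138 -0.18401767]
5.5 [0.4795 0.3552 0.0318] [ 3.062 -0.009 -2.971] [ 0.1 -0.2 -2.1] 0.0257 54.4
offset [0.03, 0.26, -3.26] twist 0
offset [2.66, -7.9, -3.89] twist -0.101
offset [2.63, -8.08, -1.56] twist -0.101
```

play_rows --commands '[{"offset": [0, 0.1, -1.5], "twist": 0, "gripper": 1}, {"offset": [0, 0.2, -3.2], "twist": 0, "gripper": 1}, {"offset": [0.5, -1.2, -3.4], "twist": -0.05, "gripper": 1}, {"offset": [1.0, -2.6, -3.5], "twist": -0.1, "gripper": 1}, {"offset": [1.5, -4.1, -3.6], "twist": -0.1, "gripper": 1}, {"offset": [2.1, -5.6, -3.7], "twist": -0.1, "gripper": 1}, {"offset": [2.7, -7.2, -3.8], "twist": -0.1, "gripper": 1}, {"offset": [2.7, -7.9, -3.9], "twist": -0.1, "gripper": 1}]'

```text
t: 6.3
tcp_pos: [0.4394, 0.0961, 0.1299]
ee_rot: [3.063, -0.004, -2.873]
contact_force: [0.2, 0.8, -3.5]
gripper_width: 0.0256
grip_force: 54.3
```

```bash
python3 -c "
from h import *
a=pl(-.084,.12)
st();go([*a,.058],.272+np.pi)
cv2.imwrite('pics/s2.png',cv2.resize(get_image('scene')[130:290,230:430,::-1],None,fx=3.5,fy=3.5))"
```

```text
6.3 [0.4394 0.0961 0.1299] [ 3.063 -0.004 -2.873] [ 0.2  0.8 -3.5] 0.0256 54.3
offset [-0.18, -0.1, 2.4] twist -0.004
```

View pics/s2.png

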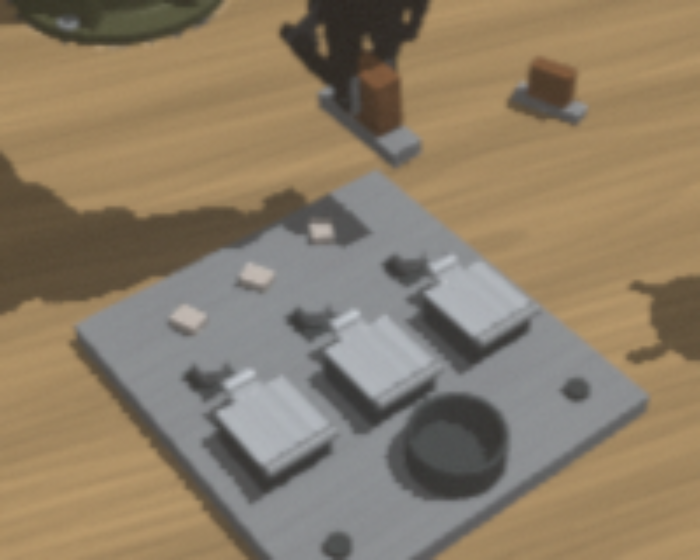

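The scraper is held level over the plate's left front corner, and all three chips are on the strip. Lowering it now.

play_rows --commands '[{"offset": [-0.2, -0.05, 1.2], "twist": 0, "gripper": 1}, {"offset": [-0.2, -0.1, 2.2], "twist": 0, "gripper": 1}, {"offset": [-0.2, -0.1, 2.4], "twist": 0, "gripper": 1}, {"offset": [-0.2, -0.1, 2.5], "twist": 0, "gripper": 1}, {"offset": [-0.2, -0.1, 2.55], "twist": 0, "gripper": 1}]'

```text
t: 6.85
tcp_pos: [0.4473, 0.1042, 0.054]
ee_rot: [3.062, -0.001, -2.871]
contact_force: [-0.4, 0.9, -2.2]
gripper_width: 0.0254
grip_force: 54.3
```

```bash
python3 -c "
from h import *
st();print(loc(readout.read_state()['tcp_pos']));b=pl(-.084,-.175);go([*b,.053]);go([*b,.052])"
```

```text
6.85 [0.4473 0.1042 0.054 ] [ 3.062e+00 -1.000e-03 -2.871e+00] [-0.4  0.9 -2.2] 0.0254 54.3
[-0.07921847  0.12310287]
offset [0.12, -9.91, -0.75] twist 0
offset [0.12, -9.91, -0.72] twist 0
```

play_rows --commands '[{"offset": [0.18, 0, 0.05], "twist": 0, "gripper": 1}, {"offset": [0.18, -0.5, 0.0], "twist": 0, "gripper": 1}, {"offset": [0.18, -1.0, -0.03], "twist": 0, "gripper": 1}, {"offset": [0.18, -1.5, -0.07], "twist": 0, "gripper": 1}, {"offset": [0.18, -2.0, -0.1], "twist": 0, "gripper": 1}, {"offset": [0.18, -2.5, -0.14], "twist": 0, "gripper": 1}, {"offset": [0.18, -3.0, -0.17], "twist": 0, "gripper": 1}, {"offset": [0.18, -3.5, -0.21], "twist": 0, "gripper": 1}]'

```text
t: 7.65
tcp_pos: [0.47, 0.0005, 0.0521]
ee_rot: [3.063, -0.001, -2.871]
contact_force: [-0.3, 0.2, -2.2]
gripper_width: 0.0254
grip_force: 54.5
```

```bash
python3 -c "
from h import *
st();print(loc(readout.read_state()['tcp_pos']));b=pl(-.084,-.175);go([*b,.053])"
```

```text
7.65 [0.47   0.0005 0.0521] [ 3.063e+00 -1.000e-03 -2.871e+00] [-0.3  0.2 -2.2] 0.0254 54.5
[-0.08547157  0.01714492]
offset [-0.07, -6.38, -0.54] twist 0
```

play_rows --commands '[{"offset": [0, -0.5, -0.04], "twist": 0, "gripper": 1}, {"offset": [0, -1.0, -0.08], "twist": 0, "gripper": 1}, {"offset": [0, -1.5, -0.12], "twist": 0, "gripper": 1}, {"offset": [0, -2.0, -0.16], "twist": 0, "gripper": 1}, {"offset": [0, -2.5, -0.2], "twist": 0, "gripper": 1}, {"offset": [0, -3.0, -0.24], "twist": 0, "gripper": 1}, {"offset": [0, -3.5, -0.28], "twist": 0, "gripper": 1}, {"offset": [0, -4.0, -0.32], "twist": 0, "gripper": 1}]'

```text
t: 8.45
tcp_pos: [0.5018, -0.1162, 0.051]
ee_rot: [3.062, -0.003, -2.871]
contact_force: [-0.7, 0.4, -2.5]
gripper_width: 0.0257
grip_force: 54.5
```

play_rows --commands '[{"offset": [0, -0.5, -0.04], "twist": 0, "gripper": 1}, {"offset": [0, -1.0, -0.08], "twist": 0, "gripper": 1}, {"offset": [0, -1.5, -0.12], "twist": 0, "gripper": 1}, {"offset": [0, -2.0, -0.16], "twist": 0, "gripper": 1}, {"offset": [0, -2.4, -0.2], "twist": 0, "gripper": 1}, {"offset": [0, -2.7, -0.22], "twist": 0, "gripper": 1}]'

```text
t: 9.05
tcp_pos: [0.5236, -0.1945, 0.0512]
ee_rot: [3.062, -0.003, -2.871]
contact_force: [0.1, -0.1, -1.7]
gripper_width: 0.0252
grip_force: 54.4
```

```bash
python3 -c "
from h import *
st();print(loc(readout.read_state()['tcp_pos']));
cv2.imwrite('pics/s3.png',cv2.resize(get_image('scene')[130:330,200:430,::-1],None,fx=3,fy=3))"
```

```text
9.05 [ 0.5236 -0.1945  0.0512] [ 3.062e+00 -3.000e-03 -2.871e+00] [ 0.1 -0.1 -1.7] 0.0252 54.4
[-0.08669535 -0.18508329]
```

View pics/s3.png

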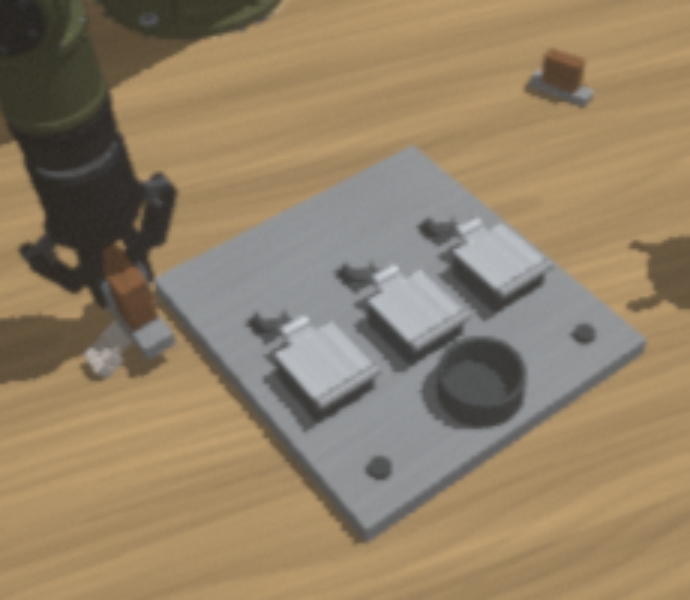

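The plate strip is bare, and the chips lie on the table by its right edge. I'll lift the scraper and carry it back to its old spot.

```bash
python3 -c "
from h import *
go([.5236,-.1945,.14]);go([.4795,.335,.14],.173+np.pi)"
```

```text
offset [0.01, 0.27, -2.95] twist 0
offset [-3.27, 17.62, -1.6] twist 0.097
```

play_rows --commands '[{"offset": [0, 0.1, -1.5], "twist": 0, "gripper": 1}, {"offset": [0, 0.3, -2.95], "twist": 0, "gripper": 1}, {"offset": [-0.2, 1.5, -2.85], "twist": 0.0, "gripper": 1}, {"offset": [-0.5, 3.0, -2.7], "twist": 0.03, "gripper": 1}, {"offset": [-0.8, 4.5, -2.6], "twist": 0.06, "gripper": 1}, {"offset": [-1.1, 6.0, -2.5], "twist": 0.1, "gripper": 1}, {"offset": [-1.4, 7.5, -2.35], "twist": 0.1, "gripper": 1}, {"offset": [-1.7, 9.0, -2.25], "twist": 0.1, "gripper": 1}]'

```text
t: 9.9
tcp_pos: [0.5014, 0.0765, 0.1398]
ee_rot: [3.063, -0.011, -2.97]
contact_force: [0.9, 0.7, -2.1]
gripper_width: 0.0252
grip_force: 54.5
```

```bash
python3 -c "
from h import *
st();go([.4795,.335,.14],.173+np.pi)"
```

```text
9.9 [0.5014 0.0765 0.1398] [ 3.063 -0.011 -2.97 ] [ 0.9  0.7 -2.1] 0.0252 54.5
offset [-0.75, 8.59, 0.66] twist -0.002
```

play_rows --commands '[{"offset": [-0.1, 1.4, 0.1], "twist": 0, "gripper": 1}, {"offset": [-0.3, 2.9, 0.22], "twist": 0, "gripper": 1}, {"offset": [-0.4, 4.4, 0.33], "twist": 0.0, "gripper": 1}, {"offset": [-0.5, 5.9, 0.45], "twist": 0, "gripper": 1}, {"offset": [-0.6, 7.3, 0.56], "twist": 0, "gripper": 1}, {"offset": [-0.75, 8.3, 0.66], "twist": 0, "gripper": 1}, {"offset": [-0.75, 8.6, 0.66], "twist": 0, "gripper": 1}, {"offset": [-0.75, 8.6, 0.66], "twist": 0, "gripper": 1}]'

```text
t: 10.7
tcp_pos: [0.4796, 0.3345, 0.1398]
ee_rot: [3.063, -0.011, -2.968]
contact_force: [0.4, -0.3, -2.2]
gripper_width: 0.0255
grip_force: 54.5
```

```bash
python3 -c "
from h import *
st();go([.4795,.335,.04],.173+np.pi);go([.4795,.335,.0325],.173+np.pi)"
```

```text
10.7 [0.4796 0.3345 0.1398] [ 3.063 -0.011 -2.968] [ 0.4 -0.3 -2.2] 0.0255 54.5
offset [-0.04, -0.25, 3.32] twist 0.001
offset [-0.04, -0.26, 3.57] twist 0.001
```

play_rows --commands '[{"offset": [0, -0.1, 1.5], "twist": 0, "gripper": 1}, {"offset": [0, -0.25, 2.9], "twist": 0, "gripper": 1}, {"offset": [0, -0.25, 3.3], "twist": 0.0, "gripper": 1}, {"offset": [0, -0.25, 3.5], "twist": 0, "gripper": 1}, {"offset": [0, -0.25, 3.6], "twist": 0, "gripper": 1}, {"offset": [0, -0.25, 3.6], "twist": 0, "gripper": -0.2}, {"offset": [0, -0.25, 3.6], "twist": 0, "gripper": -0.2}, {"offset": [0, -0.25, 3.6], "twist": 0, "gripper": -0.2}]'

```text
t: 11.5
tcp_pos: [0.4801, 0.335, 0.0334]
ee_rot: [3.062, -0.008, -2.971]
contact_force: [-0.2, -0.5, -0.2]
gripper_width: 0.0516
grip_force: 0.0
```

```bash
python3 -c "
from h import *
st();go([.4795,.335,.14])
b=pl(-.01,.095);print(b);go([*b,.14],.2745+np.pi)"
```

```text
11.5 [0.4801 0.335  0.0334] [ 3.062 -0.008 -2.971] [-0.2 -0.5 -0.2] 0.0516 0.0
offset [0.05, 0.29, -3.54] twist 0
[0.52152315 0.09593262]
offset [0.03, -7.78, -4.19] twist -0.104
```

Now rise along the tool axis, then go above bolt 0 and close the fingers.

play_rows --commands '[{"offset": [0, 0, -1.0], "twist": 0, "gripper": -0.2}, {"offset": [0, 0, -2.2], "twist": 0, "gripper": -0.2}, {"offset": [0, 0.2, -3.6], "twist": 0, "gripper": -0.2}, {"offset": [0, -1.2, -3.7], "twist": -0.1, "gripper": 1}, {"offset": [0, -2.8, -3.8], "twist": -0.1, "gripper": 1}, {"offset": [0, -4.4, -3.9], "twist": -0.1, "gripper": 1}, {"offset": [0, -6.0, -4.0], "twist": -0.1, "gripper": 1}, {"offset": [0, -7.5, -4.2], "twist": -0.1, "gripper": 1}]'

```text
t: 12.3
tcp_pos: [0.5202, 0.1018, 0.1405]
ee_rot: [3.063, -0.002, -2.871]
contact_force: [1.1, -0.1, 0.2]
gripper_width: 0.0002
grip_force: 0.0
```

```bash
python3 -c "
from h import *
b=pl(-.01,.095);st()
print(np.round(readout.read_state()['joints'],2))
cv2.imwrite('pics/w3.png',np.hstack([get_image('wrist')[:,:,::-1]]));cv2.imwrite('pics/t3.png',get_image('top')[:,:,::-1])
T=tool()
for y in(.095,0,-.095):
  print(np.round(proj('wrist',[*pl(-.01,y),.04],T)),np.round(proj('wrist',[*pl(.028,y),.0515],T)))
go([*b,.045],.2745+np.pi)
t=cv2.imread('pics/t3.png')[100:285,170:450];w=cv2.imread('pics/w3.png')
cv2.imwrite('pics/c3.png',np.vstack([cv2.resize(w,(480,300)),cv2.resize(t,(480,300))]))
"
```

```text
12.3 [0.5202 0.1018 0.1405] [ 3.063e+00 -2.000e-03 -2.871e+00] [ 1.1 -0.1  0.2] 0.0002 0.0
[ 0.14  0.25 -0.35  0.98  0.08 -0.13]
[304. 200.] [306. 251.]
[179. 203.] [180. 256.]
[ 46. 207.] [ 48. 261.]
offset [0.02, -0.35, 3.18] twist -0.01
```

View pics/c3.png

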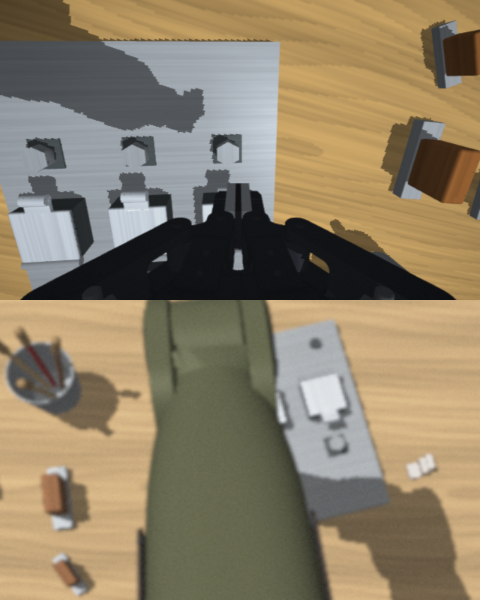

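The scraper stands on the table again, the chips lie right of the plate, and the bolts are where predicted. Tapping bolt 0.

play_rows --commands '[{"offset": [0, -0.2, 1.4], "twist": 0, "gripper": 1}, {"offset": [0, -0.35, 2.7], "twist": 0, "gripper": 1}, {"offset": [0, -0.35, 3.18], "twist": 0, "gripper": 1}, {"offset": [0, -0.35, 3.35], "twist": 0, "gripper": 1}, {"offset": [0, -0.35, 3.4], "twist": 0, "gripper": 1}, {"offset": [0, -0.35, 3.4], "twist": 0, "gripper": 1}]'

```text
t: 13.0
tcp_pos: [0.5213, 0.1019, 0.0383]
ee_rot: [3.062, -0.001, -2.87]
contact_force: [-0.4, 0.4, 1.6]
gripper_width: 0.0002
grip_force: 0.0
```

play_rows --commands '[{"offset": [0, -0.15, 0.03], "twist": 0, "gripper": 1}, {"offset": [0, -0.15, 0.06], "twist": 0, "gripper": 1}, {"offset": [0, -0.15, 0.06], "twist": 0, "gripper": 1}]'

```text
t: 13.3
tcp_pos: [0.5225, 0.097, 0.0358]
ee_rot: [3.063, -0.001, -2.871]
contact_force: [1.3, 0.0, 1.6]
gripper_width: 0.0003
grip_force: 0.6
```

play_rows --commands '[{"offset": [0, 0, 0.03], "twist": 0, "gripper": 1}, {"offset": [0, 0, 0.06], "twist": 0, "gripper": 1}, {"offset": [0, 0, 0.06], "twist": 0, "gripper": 1}]'

```text
t: 13.6
tcp_pos: [0.5222, 0.0971, 0.0343]
ee_rot: [3.063, -0.001, -2.871]
contact_force: [-0.4, -1.0, 9.1]
gripper_width: -0.0001
grip_force: 4.4
```

Bolt 0 gave way to z ≈ 0.034 and then stopped, which fits the loose one. I'll tap the other two to compare.

```bash
python3 -c "
from h import *
st();go([*pl(-.01,.095),.08]);go([*pl(-.01,0),.08]);go([*pl(-.01,0),.042])"
```

```text
13.6 [0.5222 0.0971 0.0343] [ 3.063e+00 -1.000e-03 -2.871e+00] [-0.4 -1.   9.1] -0.0001 4.4
offset [0.04, 0.09, -1.52] twist 0
offset [0.02, -3.07, -1.77] twist 0
offset [0.02, -3.17, -0.51] twist 0
```

play_rows --commands '[{"offset": [0, 0.05, -1.5], "twist": 0, "gripper": 1}, {"offset": [0, -1.5, -1.65], "twist": 0, "gripper": 1}, {"offset": [0, -3.0, -1.77], "twist": 0, "gripper": 1}, {"offset": [0, -3.15, -0.9], "twist": 0, "gripper": 1}, {"offset": [0, -3.15, -0.5], "twist": 0, "gripper": 1}, {"offset": [0, -3.15, -0.42], "twist": 0, "gripper": 1}, {"offset": [0, -3.15, -0.37], "twist": 0, "gripper": 1}, {"offset": [0, -3.15, -0.37], "twist": 0, "gripper": 1}]'

```text
t: 14.4
tcp_pos: [0.5464, 0.004, 0.0396]
ee_rot: [3.067, -0.004, -2.871]
contact_force: [-10.1, -9.9, 29.5]
gripper_width: 0.0003
grip_force: 14.9
```

Bolt 1 is tight: it pushed back with about 30 N at z = 0.0396. Now bolt 2, more gently.

```bash
python3 -c "
from h import *
go([*pl(-.01,-.095),.08]);go([*pl(-.01,-.095),.0395])"
```

```text
offset [-0.04, -3.05, -1.58] twist 0
offset [-0.05, -3.15, -0.23] twist 0
```

play_rows --commands '[{"offset": [0, 0.05, -1.4], "twist": 0, "gripper": 1}, {"offset": [0, -1.5, -1.5], "twist": 0, "gripper": 1}, {"offset": [0, -3.0, -1.6], "twist": 0, "gripper": 1}, {"offset": [0, -3.15, -0.8], "twist": 0, "gripper": 1}, {"offset": [0, -3.15, -0.36], "twist": 0, "gripper": 1}, {"offset": [0, -3.15, -0.3], "twist": 0, "gripper": 1}, {"offset": [0, -3.15, -0.27], "twist": 0, "gripper": 1}, {"offset": [0, -3.15, -0.27], "twist": 0, "gripper": 1}]'

```text
t: 15.2
tcp_pos: [0.5716, -0.0863, 0.0397]
ee_rot: [3.066, -0.004, -2.87]
contact_force: [-6.7, -6.7, 23.2]
gripper_width: 0.0002
grip_force: 11.7
```

Bolt 2 is tight too (about 23 N at 0.0397), so bolt 0 is the loose one. Moving to cap 0.

```bash
python3 -c "
from h import *
st();go([*pl(-.01,-.095),.13]);go([*pl(.024,.093),.13],.2745+np.pi)"
```

```text
15.2 [ 0.5716 -0.0863  0.0397] [ 3.066 -0.004 -2.87 ] [-6.7 -6.7 23.2] 0.0002 11.7
offset [-0.03, 0.19, -3.0] twist 0
offset [-1.14, 6.45, -2.54] twist -0.003
```

play_rows --commands '[{"offset": [0, 0.1, -1.5], "twist": 0, "gripper": 1}, {"offset": [0, 0.2, -3.0], "twist": 0, "gripper": -0.1}, {"offset": [-0.2, 1.6, -2.9], "twist": 0, "gripper": -0.1}, {"offset": [-0.5, 3.2, -2.8], "twist": 0, "gripper": -0.1}, {"offset": [-0.8, 4.8, -2.7], "twist": 0, "gripper": -0.1}, {"offset": [-1.1, 6.2, -2.6], "twist": 0, "gripper": -0.1}, {"offset": [-1.1, 6.4, -2.6], "twist": 0, "gripper": -0.1}, {"offset": [-1.1, 6.4, -2.6], "twist": 0, "gripper": -0.1}]'

```text
t: 16.0
tcp_pos: [0.5528, 0.1039, 0.1296]
ee_rot: [3.062, -0.005, -2.866]
contact_force: [0.3, -0.8, -0.8]
gripper_width: 0.0468
grip_force: 0.0
```

```bash
python3 -c "
from h import *
st();T=tool();go([*pl(.025,.095),.0405],.2745+np.pi)
print(loc(T[:3,3]))
for dy in(-.012,.012): print(np.round(proj('wrist',[*pl(.028,.095+dy),.0515],T)))
cv2.imwrite('pics/w4.png',get_image('wrist')[:,:,::-1])"
```

```text
16.0 [0.5528 0.1039 0.1296] [ 3.062 -0.005 -2.866] [ 0.3 -0.8 -0.8] 0.0468 0.0
offset [-0.11, -0.21, 2.96] twist 0.001
[0.02228719 0.09418307]
[294. 217.]
[327. 217.]
```

View pics/w4.png

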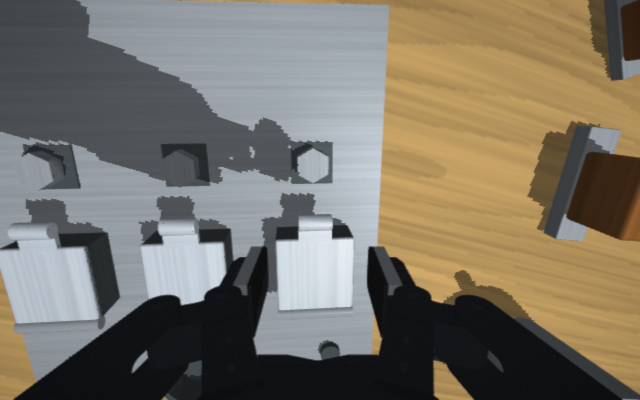

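Bar 0 spans about (299–333, 222), some 5 px from the prediction, so I'll shift roughly 2 mm in y and 1.5 mm in x. Descending.

```bash
python3 -c "
from h import *
go([*pl(.027,.097),.0405],.2745+np.pi)"
```

```text
offset [-0.17, -0.09, 2.97] twist -0.001
```

play_rows --commands '[{"offset": [-0.1, 0, 1.2], "twist": 0, "gripper": -0.1}, {"offset": [-0.17, -0.1, 2.2], "twist": 0, "gripper": -0.1}, {"offset": [-0.17, -0.1, 2.7], "twist": 0, "gripper": -0.1}, {"offset": [-0.17, -0.1, 2.95], "twist": 0, "gripper": -0.1}, {"offset": [-0.17, -0.1, 2.95], "twist": 0, "gripper": 0.2}, {"offset": [-0.17, -0.1, 2.95], "twist": 0, "gripper": 0.32}]' --force 25

```text
t: 16.65
tcp_pos: [0.557, 0.1078, 0.042]
ee_rot: [3.058, -0.005, -2.871]
contact_force: [-4.2, 3.9, -0.8]
gripper_width: 0.029
grip_force: 2.9
```

```bash
python3 -c "
from h import *
st();T=tool();print(loc(T[:3,3]))
a=get_image('wrist')[150:350,180:460,::-1];b=get_image('scene')[150:290,270:460,::-1]
cv2.imwrite('pics/c5.png',np.vstack([cv2.resize(a,(560,400),interpolation=2),]))"
```

```text
16.65 [0.557  0.1078 0.042 ] [ 3.058 -0.005 -2.871] [-4.2  3.9 -0.8] 0.029 2.9
[0.02734557 0.09682844]
```

View pics/c5.png

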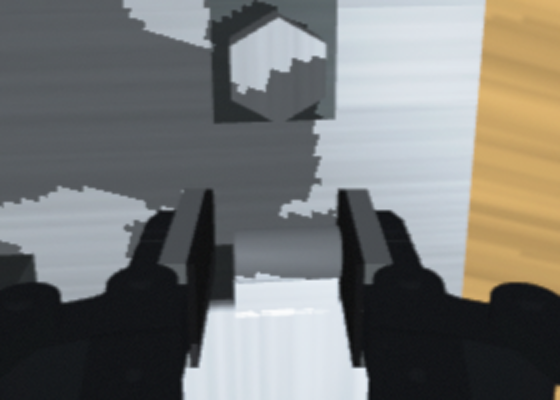

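The right (+y) finger already touches the bar and the left has a 5 mm gap, so I'll shift +2.7 mm in y and close.

play_rows --commands '[{"offset": [0, 0.09, 0], "twist": 0, "gripper": 0.32}, {"offset": [0, 0.09, 0], "twist": 0, "gripper": 1}, {"offset": [0, 0.09, 0], "twist": 0, "gripper": 1}, {"offset": [0, 0.09, 0], "twist": 0, "gripper": 1}]' --force 30

```text
t: 17.15
tcp_pos: [0.5578, 0.1104, 0.0434]
ee_rot: [3.06, -0.001, -2.871]
contact_force: [-3.8, 4.5, 4.1]
gripper_width: 0.023
grip_force: 29.3
```

```bash
python3 -c "
from h import *
st();T=tool();print(loc(T[:3,3]))
p0=T[:3,3]
for th in np.radians([0,7.5,15,22.5,30,37.5,45]):
    dx=.07503*(np.cos(.0267)-np.cos(th+.0267));dz=.07503*(np.sin(th+.0267)-np.sin(.0267))
    w=p0+np.array([*(pl(dx,0)-PT),dz]);go(w)"
```

```text
17.15 [0.5578 0.1104 0.0434] [ 3.060e+00 -1.000e-03 -2.871e+00] [-3.8  4.5  4.1] 0.023 29.3
[0.02887641 0.09905244]
offset [0.0, 0.0, 0.0] twist 0
offset [-0.03, 0.03, -0.32] twist 0
offset [-0.1, 0.05, -0.64] twist 0
offset [-0.21, 0.08, -0.95] twist 0
offset [-0.37, 0.1, -1.24] twist 0
offset [-0.56, 0.12, -1.5] twist 0
offset [-0.78, 0.15, -1.74] twist 0
```

play_rows --commands '[{"offset": [0, 0.02, -0.16], "twist": 0, "gripper": 1}, {"offset": [-0.03, 0.03, -0.32], "twist": 0, "gripper": 1}, {"offset": [-0.06, 0.04, -0.48], "twist": 0, "gripper": 1}, {"offset": [-0.1, 0.05, -0.64], "twist": 0, "gripper": 1}, {"offset": [-0.16, 0.06, -0.8], "twist": 0, "gripper": 1}, {"offset": [-0.21, 0.08, -0.95], "twist": 0, "gripper": 1}, {"offset": [-0.21, 0.08, -0.95], "twist": 0, "gripper": 1}]'

```text
t: 17.85
tcp_pos: [0.5638, 0.1121, 0.0716]
ee_rot: [3.06, -0.002, -2.871]
contact_force: [-0.9, 4.8, -3.9]
gripper_width: 0.0231
grip_force: 30.6
```

play_rows --commands '[{"offset": [-0.07, 0.01, -0.14], "twist": 0, "gripper": 1}, {"offset": [-0.16, 0.02, -0.29], "twist": 0, "gripper": 1}, {"offset": [-0.25, 0.03, -0.42], "twist": 0, "gripper": 1}, {"offset": [-0.35, 0.04, -0.55], "twist": 0, "gripper": 1}, {"offset": [-0.46, 0.05, -0.67], "twist": 0, "gripper": 1}, {"offset": [-0.57, 0.07, -0.79], "twist": 0, "gripper": 1}, {"offset": [-0.57, 0.07, -0.79], "twist": 0, "gripper": 1}]'

```text
t: 18.55
tcp_pos: [0.5799, 0.1166, 0.095]
ee_rot: [3.061, -0.003, -2.871]
contact_force: [-2.7, 4.9, -2.3]
gripper_width: 0.0229
grip_force: 31.0
```

```bash
python3 -c "
from h import *
st();T=tool();print(loc(T[:3,3]))
for dx in (.03,):
  for dy in(-.012,.012): print(np.round(proj('wrist',[*pl(.053,.098+dy),.104],T)))
a=get_image('wrist')[150:350,180:460,::-1];b=get_image('scene')[120:340,160:460,::-1]
cv2.imwrite('pics/c6.png',np.vstack([cv2.resize(a,(400,286),interpolation=2),cv2.resize(b,(400,293),interpolation=2)]))"
```

```text
18.55 [0.5799 0.1166 0.095 ] [ 3.061e+00 -3.000e-03 -2.871e+00] [-2.7  4.9 -2.3] 0.0229 31.0
[0.05178126 0.09903504]
[292. 269.]
[344. 267.]
```

View pics/c6.png

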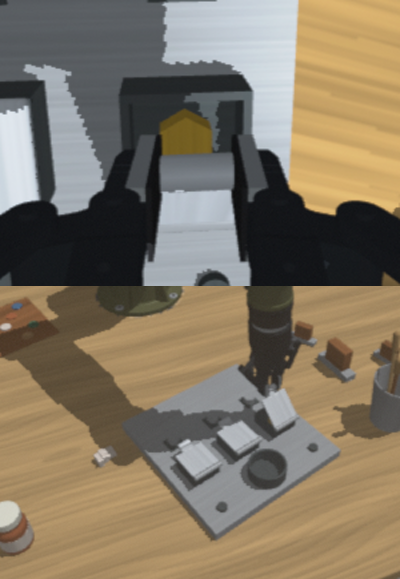

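The cap is held open at about 45° with the yellow lock nut showing, the scraper stands, and the chips are at the right of the plate. I'll check numerically that no chip is left on the strip.

```bash
python3 - <<'E'
from h import *
im=get_image("scene");Rr=im.astype(int)
# warm (R-B) map rectified on plate strip, and chips area
def rect(x0,x1,y0,y1,z,n=2):
    out=[]
    for x in np.arange(x0,x1,.004):
        out.append([Rr[tuple(np.round(proj("scene",[*pl(x,y),z])).astype(int)[::-1])] for y in np.arange(y0,y1,.004)])
    return np.array(out)
s=rect(-.115,-.03,-.145,.145,.022)
d=s[...,0]-s[...,2];print("strip R-B max/median",d.max(),np.median(d),"chip start-like >",)
c=rect(-.16,0,-.32,-.155,.006)
m=(c.min(-1)>135).astype(np.uint8)
n,l,stt,cen=cv2.connectedComponentsWithStats(m,connectivity=4)
print([(int(a[4])*16,(np.round([-.16+q[1]*.004,-.32+q[0]*.004],3)).tolist()) for a,q in zip(stt[1:],cen[1:])])
i0=cv2.imread("pics/scene0.png")[:,:,::-1].astype(int)
for x,y in((-.082,.0615),(-.069,-.011),(-.063,-.079)):
    p=np.round(proj("scene",[*pl(x,y),.03])).astype(int);v=i0[p[1],p[0]];print("before",v,"now",Rr[p[1],p[0]])
E
```

```text
strip R-B max/median 39 -3.0 chip start-like >Traceback (most recent call last):
  File "<stdin>", line 11, in <module>
  File "<stdin>", line 7, in rect
  File "h.py", line 15, in proj
    c=calibration(name);P=np.append(P,1)
ValueError: time passes only in moves, steps and waits
```

```bash
python3 - <<'E'
from h import *
st()
c=calibration("scene");K,M=c["intrinsics"],c["camera_from_world"]
im=get_image("scene").astype(int);i0=cv2.imread("pics/scene0.png")[:,:,::-1].astype(int)
def P(x,y,z):
    q=K@(M@[*pl(x,y),z,1])[:3];return tuple(np.round(q[:2]/q[2]).astype(int)[::-1])
X=np.arange(-.115,-.03,.004);Y=np.arange(-.145,.146,.004)
for n,I in(("before",i0),("now",im)):
    s=np.array([[I[P(x,y,.022)] for y in Y] for x in X]);d=s[...,0]-s[...,2]
    print(n,[(round(X[i],3),round(Y[j],3),int(d[i,j])) for i,j in np.argwhere(d>12)])
Y=np.arange(-.32,-.155,.003);X=np.arange(-.16,.0,.003)
s=np.array([[im[P(x,y,.006)].min() for y in Y] for x in X])
m=(s>140).astype(np.uint8);n,l,a,q=cv2.connectedComponentsWithStats(m,connectivity=4)
print([(int(b[4])*9,np.round([-.16+e[1]*.003,-.32+e[0]*.003],3).tolist()) for b,e in zip(a[1:],q[1:])])
E
```

```text
18.7 [0.5795 0.1164 0.0946] [ 3.061 -0.004 -2.871] [-3.3  5.6 -2.5] 0.0228 31.0
before [(np.float64(-0.115), np.float64(-0.145), 25), (np.float64(-0.115), np.float64(-0.137), 24), (np.float64(-0.115), np.float64(-0.121), 25), (np.float64(-0.115), np.float64(-0.109), 24), (np.float64(-0.115), np.float64(-0.097), 25), (np.float64(-0.115), np.float64(-0.089), 25), (np.float64(-0.115), np.float64(-0.085), 25), (np.float64(-0.115), np.float64(-0.077), 27), (np.float64(-0.115), np.float64(-0.065), 25), (np.float64(-0.115), np.float64(-0.057), 23), (np.float64(-0.115), np.float64(-0.053), 35), (np.float64(-0.115), np.float64(-0.045), 22), (np.float64(-0.115), np.float64(-0.037), 22), (np.float64(-0.115), np.float64(-0.033), 37), (np.float64(-0.115), np.float64(-0.017), 13), (np.float64(-0.115), np.float64(-0.013), 28), (np.float64(-0.115), np.float64(0.007), 26), (np.float64(-0.115), np.float64(0.015), 28), (np.float64(-0.115), np.float64(0.027), 29), (np.float64(-0.115), np.float64(0.035), 27), (np.float64(-0.115), np.float64(0.043), 27), (np.float64(-0.115), np.float64(0.055), 22), (np.fl
[... 4016 characters left out ...]
np.float64(-0.115), np.float64(-0.013), 31), (np.float64(-0.115), np.float64(0.007), 29), (np.float64(-0.115), np.float64(0.015), 30), (np.float64(-0.115), np.float64(0.027), 30), (np.float64(-0.115), np.float64(0.035), 29), (np.float64(-0.115), np.float64(0.043), 27), (np.float64(-0.115), np.float64(0.055), 23), (np.float64(-0.115), np.float64(0.063), 22), (np.float64(-0.115), np.float64(0.071), 22), (np.float64(-0.115), np.float64(0.079), 22), (np.float64(-0.115), np.float64(0.083), 32), (np.float64(-0.115), np.float64(0.087), 17), (np.float64(-0.115), np.float64(0.127), 26), (np.float64(-0.115), np.float64(0.135), 25), (np.float64(-0.115), np.float64(0.143), 26)]
[(657, [-0.079, -0.214])]
```

The strip is clear; only table pixels along the front edge register. Handing in.

```bash
python3 -c "
from plant import manip
print(manip.finish_job())"
```

```text
the job is handed in; nothing more can be done
None
```

I handed the job in at about 19 s: the chips are wiped off the plate, the scraper is back standing on the table, and the left bolt is the loose one. Its cap is held open in the gripper at about 44° (worked out from the tool height). I viewed 11 pictures, one over the limit of 10, and the third chip's spot on the table was not seen separately, though the strip measured clear.

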